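# Put the flux syringes and the flux tin back in their holders

### The arm

A 6-joint arm with a two-finger parallel gripper is mounted at the origin on a cart in front of the work surface, level with it; the furniture and walls round the work are solid. World frame = base frame: x ahead of the robot, y to its left, z up, the work surface at z = 0. Lengths are in m, angles in rad, forces in N, time in s.
With the tool pointing down it reaches from about 0.35 to 0.975 m from the base axis. Payload 4.9 kg.
Tool frame: the origin (TCP) lies at the very end of the fingers, on their centre line; the grasp point (between the pads) lies 19 mm behind it; z points along the fingers, y is the line along which they close (so a half turn about z gives the same grasp; the last joint's range is limited). The gripper opens to 85 mm and grips with 20 to 120 N. Pads are 22 mm wide; open, the fingers measure 114 mm over their backs; the gripper's body (76 mm by 85 mm) begins 54 mm behind the grasp point. The pads swing forward as they close: fully open they stand 13 mm farther back than shut.
Start: joints at [1.151, 0.053, 1.613, -0, 1.476, -0.119], TCP at [0.185, 0.597, 0.231] pointing down, gripper open.
Joint ranges: [-3.01, 3.01], [-1.01, 2.22], [0.06, 2.58], [-1.02, 4.17], [0.09, 2.62], [-3.14, 3.14]. Speed limits (rad/s): [2.57, 2.57, 3.14, 3.14, 3.14, 3.14].

### API

Orientations are given as a unit quaternion [w, x, y, z].
In Python, from plant import manip, vision, order gives the robot as it stands.
- The arm moves only by the tool play_rows, never from a script. Its argument "steps" is a list that holds one entry, the list of rows, each a list of 6 numbers: the shift along the tool's x, y, z in mm, then the turn, a rotation vector about the tool's x, y, z in degrees. A call has 1 to 12 rows; each row is the pose to reach, as a shift and turn from the pose commanded when the call began, along the tool's axes at that moment; what a row does not reach only later rows make up. A row lasts 1/12 s, in which the tool goes at most 41.7 mm and 7.16 degrees, less where a joint would pass 70% of its speed; a pose out of reach is approached as far as the arm can. A call with a gripper value outside its range is refused whole. "claw" is the gripper's target within -1 to 1 (fully open at 1, half-way at 0, shut at -1), set as the call begins (left out, the last holds). The fingers move at their own pace and stop on an object; the grip force is fixed at half the most. Time passes only in rows, so rows that repeat a pose let the fingers close. It gives the time, the measured TCP pose, the force, the opening and the grip force at its end, in the units of the state.
- manip.state(): the state, without advancing time (a new reading comes with each control period).
- vision.grab_frame(name): name is "scene" or "top" or "wrist"; returns (picture, depth): 480x640x3 uint8, blue, green, red; 480x640 float32, m along the optical axis (not along the pixel's ray), 0 where there is no reading.
- vision.camera_info(name): a dict with "K" (3x3 intrinsics, pixels), "eye" and "orientation" of the camera in the world; the wrist camera has in their place "T_tool_cam" (4x4, takes a point from camera to tool coordinates, whose origin is the TCP and whose axes are the flange's). Camera axes: x right, y down, z forward; pixel columns grow to the right and rows downward; lengths in m; the calibration is good to about 2 mm. A picture is of the moment at which its call begins: read the wrist's pose just before it. camera_info takes no time and is no camera call.
- order.job_done(): hands the job in; it is judged then, once.
The state is a dict: "time": time; "joint_pos": joint angles; "joint_vel": joint speeds; "joint_efforts": joint torques, N m; "tool_pos": TCP position; "tool_rot": TCP orientation; "contact_force": force on the tool from outside, world axes, zero at the start; "ft_torque": the same for the moment, N m; "gripper_width": opening from 0.0 (shut) to 1.0 (fully open); "grasp_force": force on a finger pad.
Only numpy, scipy, OpenCV 4.12 (cv2) and the standard library are available. Lean on these libraries where they do the work, as an engineer would, in place of code of your own. Each camera call takes 0.05 s, during which the arm holds its last target. There are 200 camera calls.

### The job

Tidy the flux station of this repair bench: lay each of the three syringes flat in the cradle of its own colour, lengthwise inside the corner rims (either way round), and set the red-lidded tin upright inside the round white dish. Leave all four lying at rest in their holders.

Things in the scene. Friction and masses are not known exactly. Their poses are not given: they have to be found in the camera images.
- blue_syringe: loose blue plastic flux syringe lying on the table, 88 mm long, 24 mm wide at its finger flange, 17 mm high, 20 g. Origin: middle of its length, on the underside; the long axis is its y, +y towards the plunger, z up. The barrel is 17 mm in diameter, its axis 8.5 mm above the underside; grip it across the barrel (along x) at the origin. It does not roll; the plunger does not move.
- green_syringe: loose light green plastic flux syringe lying on the table, 88 mm long, 24 mm wide at its finger flange, 17 mm high, 20 g. Origin: middle of its length, on the underside; the long axis is its y, +y towards the plunger, z up. The barrel is 17 mm in diameter, its axis 8.5 mm above the underside; grip it across the barrel (along x) at the origin. It does not roll; the plunger does not move.
- amber_syringe: loose amber (orange-yellow) plastic flux syringe lying on the table, 88 mm long, 24 mm wide at its finger flange, 17 mm high, 20 g. Origin: middle of its length, on the underside; the long axis is its y, +y towards the plunger, z up. The barrel is 17 mm in diameter, its axis 8.5 mm above the underside; grip it across the barrel (along x) at the origin. It does not roll; the plunger does not move.
- blue_cradle: blue rectangular plastic cradle with a dark syringe silhouette on its floor, fixed to the table, 50 mm (x) by 114 mm (y). Floor 3 mm thick; four L-shaped corner rims, 4 mm thick, rise 5 mm above the floor (8 mm above the table) round a pocket of 42 by 106 mm; the long sides are open for the middle 58 mm, which leaves room for fingers. Origin: centre of its underside at table height; long axis y, z up. The syringe may point either way along it.
- green_cradle: light green rectangular plastic cradle with a dark syringe silhouette on its floor, fixed to the table, 50 mm (x) by 114 mm (y). Floor 3 mm thick; four L-shaped corner rims, 4 mm thick, rise 5 mm above the floor (8 mm above the table) round a pocket of 42 by 106 mm; the long sides are open for the middle 58 mm, which leaves room for fingers. Origin: centre of its underside at table height; long axis y, z up. The syringe may point either way along it.
- amber_cradle: amber (orange-yellow) rectangular plastic cradle with a dark syringe silhouette on its floor, fixed to the table, 50 mm (x) by 114 mm (y). Floor 3 mm thick; four L-shaped corner rims, 4 mm thick, rise 5 mm above the floor (8 mm above the table) round a pocket of 42 by 106 mm; the long sides are open for the middle 58 mm, which leaves room for fingers. Origin: centre of its underside at table height; long axis y, z up. The syringe may point either way along it.
- flux_tin: loose round flux tin, clear-white body with a red lid that is fixed on, 47 mm in diameter, 21 mm high, 60 g. Origin: centre of its underside, z up.
- round_dish: round white plastic dish with a red disc on its floor, fixed to the table, 74 mm in outer diameter. Floor 3 mm thick; the rim rises 3 mm above the floor (6 mm above the table), 67 mm in inner diameter. Origin: centre of its underside at table height, z up.
- board_vice: not part of the job, only in the way: blue and grey board vice fixed among the things, 190 mm along y and 85 mm along x, up to 54 mm high, origin at the centre of its underside. Other obstacles, not listed: an orange mug 100 mm high, about 0.47 m ahead and 0.25 m to the left of the robot, and small loose workshop things up to 80 mm high. Carry things well above these.
Things that resemble listed ones, but are neither listed nor needed, are in the scene too. There is more than one size of the blue_syringe; the job needs the smaller.

How it is judged:
By the outcome, as a careful person would: the job done as asked, in the order asked, and still so for the second after the job is handed in, with the robot touching nothing.
It also fails if it takes over 120 s, if anything falls off the work surface, if the arm or the gripper's body presses on something with over 40 N, if the wrist force passes 120 N, or if a joint passes its speed limit or range.

## Working session

There is one attempt and no reset: what is moved stays moved. The work goes in short steps, Python scripts to look and compute and a tool call to move; the robot and the scene stay as the last step left them, time stands still between calls to the robot, and variables do not carry over. Pictures are saved under pics/ and viewed, at most 14 in all, crops included, and the job is handed in when it is done.

Besides the shell and the picture viewer there is one more tool, called after ">>>" as a command line: name --argument value ..., lists and objects as JSON in quotes. play_rows: Moves the arm, as the interface text tells. Its arguments: {"type":"object","properties":{"steps":{"type":"array"},"claw":{"type":"number"}},"required":["steps"]}

```bash
mkdir -p pics; ls; cat > h.py <<'E'
from plant import manip, vision, order
import numpy as np, cv2
from scipy.spatial.transform import Rotation as R
def rot(q): return R.from_quat([q[1],q[2],q[3],q[0]])
def cam(name, st=None):
    i=vision.camera_info(name)
    if 'T_tool_cam' in i:
        T=np.eye(4);T[:3,:3]=rot(st['tool_rot']).as_matrix();T[:3,3]=st['tool_pos'];T=T@np.array(i['T_tool_cam'])
    else:
        T=np.eye(4);o=np.array(i['orientation']);T[:3,:3]=o if o.shape==(3,3) else rot(o).as_matrix();T[:3,3]=i['eye']
    return np.array(i['K']),T
def grab(name):
    st=manip.state(); im,d=vision.grab_frame(name); K,T=cam(name,st); return im,d,K,T
def pt(u,v,d,K,T): # by depth
    return (T@np.array([(u-K[0,2])/K[0,0]*d,(v-K[1,2])/K[1,1]*d,d,1]))[:3]
def plane(u,v,z,K,T):
    r=T[:3,:3]@np.array([(u-K[0,2])/K[0,0],(v-K[1,2])/K[1,1],1]); return T[:3,3]+r*(z-T[2,3])/r[2]
E
python3 - <<'E'
from h import *
for n in ('top','scene'):
    im,d,K,T=grab(n); cv2.imwrite(f'pics/{n}0.png',im); np.savez(f'{n}0.npz',im=im,d=d,K=K,T=T); print(n,K[0,0],T.round(3).tolist())
print(manip.state()['tool_rot'],manip.state()['time'])
E
```

```text
pics
top 530.228984636689 [[0.021, -0.987, 0.162, 0.357], [-1.0, -0.021, -0.003, -0.091], [0.006, -0.162, -0.987, 1.103], [0.0, 0.0, 0.0, 1.0]]
scene 585.7456001247665 [[0.452, -0.612, 0.649, -0.2], [-0.892, -0.324, 0.315, -0.455], [0.017, -0.721, -0.693, 0.856], [0.0, 0.0, 0.0, 1.0]]
[-2.67589379e-04  1.49855542e-01  9.88707420e-01 -9.39624314e-04] 0.1
```

View pics/top0.png

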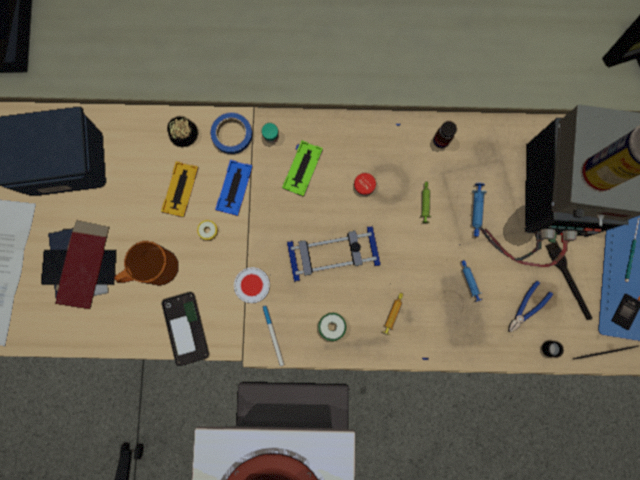

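View pics/scene0.png

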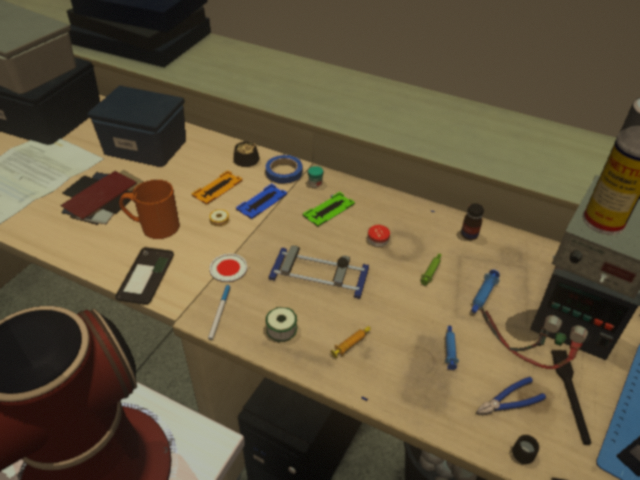

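The top image shows blue syringes at (478,210) and (471,280). The second looks shorter, so it should be the wanted one. Other positions: green (426,202), amber (394,314), tin (365,184), dish (252,285), amber cradle (180,189), blue cradle (234,187) and green cradle (302,168). The white and green spool at (332,326) is a decoy. I'll measure all of these and confirm the blue one in a crop.

```bash
python3 - <<'E'
from h import *
z=np.load('top0.npz'); im,d,K,T=[z[k] for k in('im','d','K','T')]
hsv=cv2.cvtColor(im,cv2.COLOR_BGR2HSV)
rng={'blue':((98,120,60),(125,255,255)),'green':((35,110,60),(60,255,255)),'amber':((14,165,110),(30,255,255)),'red':((0,170,110),(6,255,255))}
items=[('blueS','blue',471,280,.0085),('blueL','blue',478,210,.0085),('green','green',426,202,.0085),('amber','amber',394,314,.0085),('tin','red',365,184,.021),('bC','blue',234,187,.004),('gC','green',302,168,.004),('aC','amber',180,189,.004),('dish','red',252,285,.003)]
for n,c,u,v,h in items:
    m=cv2.inRange(hsv,*map(np.array,rng[c])); s=np.zeros_like(m); s[v-42:v+42,u-32:u+32]=1; m*=s
    if c=='red': m|=cv2.inRange(hsv,np.array((172,170,110)),np.array((180,255,255)))*s
    m=cv2.morphologyEx(m,cv2.MORPH_CLOSE,np.ones((3,3)))
    N,l,st,ce=cv2.connectedComponentsWithStats(m)
    k=1+np.argmin([np.hypot(*(ce[i]-(u,v)))-.1*st[i,4] for i in range(1,N)])
    vs,us=np.where(l==k); P=np.array([plane(a,b,h,K,T)[:2] for a,b in zip(us,vs)])
    (cx,cy),(w,hh),a=cv2.minAreaRect((P*1000).astype(np.float32))
    ang=a if w>hh else a+90   # long axis angle from world x
    pr=(P-P.mean(0))@np.array([np.cos(np.radians(ang)),np.sin(np.radians(ang))])
    print(n,len(us),'c',round(cx),round(cy),'size',round(w),round(hh),'long',round(ang,1),'mean',P.mean(0).round(4)*1000)
cv2.imwrite('pics/crop1.png',cv2.resize(im[160:310,400:520],None,fx=4,fy=4,interpolation=cv2.INTER_CUBIC))
E
```

```text
blueS 208 c 455 -394 size 85 13 long 19.6 mean [ 454.5 -394.2]
blueL 358 c 606 -413 size 18 112 long 174.7 mean [ 605.3 -413.1]
green 243 c 619 -303 size 15 87 long 179.4 mean [ 618.6 -303. ]
amber 215 c 386 -235 size 14 82 long 158.2 mean [ 384.3 -234.5]
tin 315 c 653 -172 size 42 44 long 154.6 mean [ 653.3 -172.9]
bC 975 c 644 105 size 49 113 long 166.1 mean [642.7 105.2]
gC 1034 c 690 -40 size 51 115 long 159.8 mean [689.2 -39.4]
aC 890 c 638 221 size 50 113 long 167.7 mean [637.  220.4]
dish 321 c 437 58 size 40 39 long 2.3 mean [436.8  58.6]
```

View pics/crop1.png

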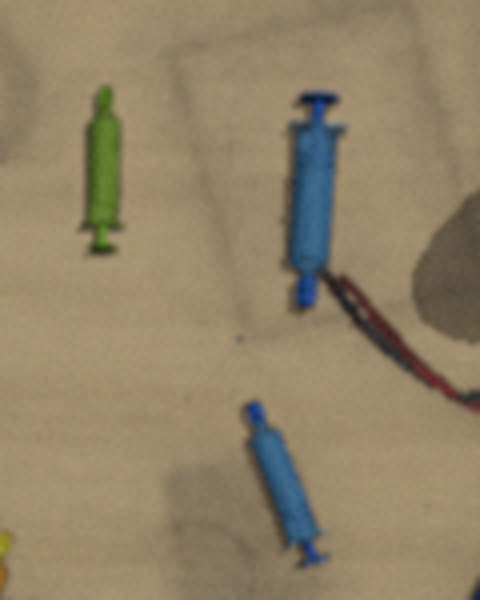

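The crop settles it: the lower syringe, at (471,280) in the full image, measures about 85 mm against about 112 mm for the upper one. The lower one is the small blue syringe. I'll plan its moves next.

```bash
cat > plan.py <<'E'
from h import *
def Rd(y): # tool down, tool y axis at world angle y (deg)
    a=np.radians(y); Y=np.array([np.cos(a),np.sin(a),0]); Z=np.array([0,0,-1.]); X=np.cross(Y,Z); return R.from_matrix(np.c_[X,Y,Z])
def plan(*wps):
    st=manip.state(); p=np.array(st['tool_pos'])*1000; r=rot(st['tool_rot'])
    print('t',round(st['time'],2),'at',p.round(1),'w',st['gripper_width'],'F',st['grasp_force'])
    for x,y,z,yaw in wps:
        t=Rd(yaw); s=r.inv().apply(np.array([x,y,z])-p); w=(r.inv()*t).as_rotvec(degrees=True)
        print((x,y,z,yaw),'->',(s.round(1)+0).tolist(),(w.round(1)+0).tolist(),'rows>=',round(max(np.linalg.norm(s)/41.7,np.linalg.norm(w)/7.16),1))
        p=np.array([x,y,z]);r=t
E
python3 - <<'E'
from plan import *
plan((450,200,220,20),(500,-180,200,-40),(455,-394,120,-70.4),(455,-394,3,-70.4))
E
```

```text
t 0.1 at [184.9 596.4 230.2] w 0.999633270636391 F 0.0
(450, 200, 220, 20) -> [-370.6, -300.0, 10.6] [-0.1, 0.0, 52.8] rows>= 11.4
(500, -180, 200, -40) -> [-374.2, -83.0, 20.0] [0.0, 0.0, 60.0] rows>= 9.2
(455, -394, 120, -70.4) -> [-192.9, 103.1, 80.0] [0.0, 0.0, 30.4] rows>= 5.6
(455, -394, 3, -70.4) -> [0.0, 0.0, 117.0] [0.0, 0.0, 0.0] rows>= 2.8
```

>>> play_rows --steps '[[[-371, -300, 10, 0, 0, 53], [-371, -300, 10, 0, 0, 53], [-371, -300, 10, 0, 0, 53], [-371, -300, 10, 0, 0, 53], [-371, -300, 10, 0, 0, 53], [-371, -300, 10, 0, 0, 53], [-371, -300, 10, 0, 0, 53], [-371, -300, 10, 0, 0, 53], [-371, -300, 10, 0, 0, 53], [-371, -300, 10, 0, 0, 53], [-371, -300, 10, 0, 0, 53], [-371, -300, 10, 0, 0, 53]]]' --claw 1

```text
time: 1.1
tool_pos: [0.4521, 0.1968, 0.2209]
tool_rot: [0.001, 0.577, 0.817, -0.001]
contact_force: [-1.3, 0.8, 0.4]
gripper_width: 1.001
grasp_force: 0.0
```

>>> play_rows --steps '[[[-374, -83, 20, 0, 0, 60], [-374, -83, 20, 0, 0, 60], [-374, -83, 20, 0, 0, 60], [-374, -83, 20, 0, 0, 60], [-374, -83, 20, 0, 0, 60], [-374, -83, 20, 0, 0, 60], [-374, -83, 20, 0, 0, 60], [-374, -83, 20, 0, 0, 60], [-374, -83, 20, 0, 0, 60], [-374, -83, 20, 0, 0, 60], [-374, -83, 20, 0, 0, 60], [-374, -83, 20, 0, 0, 60]]]'

```text
time: 2.1
tool_pos: [0.4986, -0.1792, 0.2007]
tool_rot: [-0.001, 0.907, 0.421, -0.0]
contact_force: [-0.4, 0.2, -1.2]
gripper_width: 0.999
grasp_force: 0.0
```

Tracking is good, and the commanded pose is reached. Next I go over the blue syringe and take a wrist check.

>>> play_rows --steps '[[[-193, 103, 60, 0, 0, 30.4], [-193, 103, 60, 0, 0, 30.4], [-193, 103, 60, 0, 0, 30.4], [-193, 103, 60, 0, 0, 30.4], [-193, 103, 60, 0, 0, 30.4], [-193, 103, 60, 0, 0, 30.4], [-193, 103, 60, 0, 0, 30.4], [-193, 103, 60, 0, 0, 30.4], [-193, 103, 60, 0, 0, 30.4]]]'

```text
time: 2.85
tool_pos: [0.4539, -0.3915, 0.1417]
tool_rot: [-0.0, 0.986, 0.169, 0.0]
contact_force: [0.2, 1.4, -0.3]
gripper_width: 0.997
grasp_force: 0.0
```

```bash
python3 - <<'E'
from plan import *
im,d,K,T=grab('wrist'); cv2.imwrite('pics/w1.png',im); np.savez('w1.npz',im=im,d=d,K=K,T=T)
m=cv2.inRange(cv2.cvtColor(im,cv2.COLOR_BGR2HSV),np.array((98,120,50)),np.array((125,255,255)))
N,l,s,ce=cv2.connectedComponentsWithStats(cv2.morphologyEx(m,cv2.MORPH_CLOSE,np.ones((7,7))))
for k in range(1,N):
    if s[k,4]<800: continue
    vs,us=np.where(l==k); P=np.array([plane(a,b,.0085,K,T)[:2] for a,b in zip(us,vs)])
    print(ce[k],cv2.minAreaRect((P*1000).astype(np.float32)))
plan((455,-394,3,-70.4))
E
```

```text
[97.49171843 55.9068323 ] ((518.7057495117188, -191.60467529296875), (76.18950653076172, 13.851049423217773), 11.992913246154785)
[416.68489583  52.92317708] ((595.0304565429688, -412.3169250488281), (20.289934158325195, 94.26512145996094), 84.3840560913086)
[327.1356147  225.43599493] ((454.4183654785156, -395.35247802734375), (91.13726806640625, 16.453786849975586), 20.09735679626465)
[618.6581876  332.42408585] ((453.7611999511719, -689.662841796875), (51.1307258605957, 79.8918228149414), 82.25775909423828)
t 2.9 at [ 454.  -391.6  141.9] w 0.999801429831371 F 0.0
(455, -394, 3, -70.4) -> [0.0, 2.6, 138.9] [0.0, 0.0, -0.1] rows>= 3.3
```

View pics/w1.png

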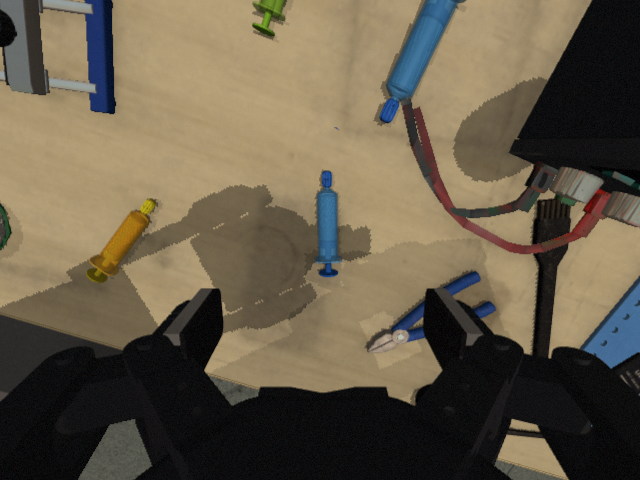

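The wrist view shows the small blue syringe at (327,225), centred between the fingers, and it agrees with the top estimate within 2 mm. The pliers at (400,330) are clear of the fingers. I'll descend, close and lift.

>>> play_rows --steps '[[[0, 1, 60, 0, 0, 0], [0, 1, 100, 0, 0, 0], [0, 1, 125, 0, 0, 0], [0, 1, 137, 0, 0, 0], [0, 1, 137, 0, 0, 0], [0, 1, 137, 0, 0, 0]]]'

```text
time: 3.4
tool_pos: [0.4542, -0.3939, 0.0054]
tool_rot: [0.0, 0.986, 0.169, 0.0]
contact_force: [0.5, 0.2, 0.5]
gripper_width: 1.005
grasp_force: 0.0
```

>>> play_rows --steps '[[[0, 0, 0, 0, 0, 0], [0, 0, 0, 0, 0, 0], [0, 0, 0, 0, 0, 0], [0, 0, 0, 0, 0, 0], [0, 0, 0, 0, 0, 0], [0, 0, 0, 0, 0, 0], [0, 0, 0, 0, 0, 0], [0, 0, 0, 0, 0, 0], [0, 0, 0, 0, 0, 0], [0, 0, 0, 0, 0, 0], [0, 0, 0, 0, 0, 0], [0, 0, 0, 0, 0, 0]]]' --claw -1

```text
time: 4.4
tool_pos: [0.4538, -0.395, 0.0054]
tool_rot: [0.001, 0.986, 0.168, 0.0]
contact_force: [-1.0, 0.4, 6.1]
gripper_width: 0.171
grasp_force: 59.0
```

```bash
python3 - <<'E'
from plan import *
plan((454,-395,155,-70.4),(550,-140,160,-87),(644,105,150,-103.9),(644,105,8.5,-103.9),(644,105,8.5,-103.9),(644,105,120,-103.9),(619,-303,150,-90.6),(619,-303,4,-90.6))
E
```

```text
t 4.4 at [ 453.8 -395.     5.4] w 0.17081307671487586 F 58.979880809783936
(454, -395, 155, -70.4) -> [0.3, 0.2, -149.6] [0.1, 0.0, -0.2] rows>= 3.6
(550, -140, 160, -87) -> [176.0, -208.0, -5.0] [0.0, 0.0, 16.6] rows>= 6.5
(644, 105, 150, -103.9) -> [106.7, -239.7, 10.0] [0.0, 0.0, 16.9] rows>= 6.3
(644, 105, 8.5, -103.9) -> [0.0, 0.0, 141.5] [0.0, 0.0, 0.0] rows>= 3.4
(644, 105, 8.5, -103.9) -> [0.0, 0.0, 0.0] [0.0, 0.0, 0.0] rows>= 0.0
(644, 105, 120, -103.9) -> [0.0, 0.0, -111.5] [0.0, 0.0, 0.0] rows>= 2.7
(619, -303, 150, -90.6) -> [73.7, 402.1, -30.0] [0.0, 0.0, -13.3] rows>= 9.8
(619, -303, 4, -90.6) -> [0.0, 0.0, 146.0] [0.0, 0.0, 0.0] rows>= 3.5
```

>>> play_rows --steps '[[[0, 0, -20, 0, 0, 0], [0, 0, -60, 0, 0, 0], [0, 0, -100, 0, 0, 0], [0, 0, -150, 0, 0, 0], [0, 0, -150, 0, 0, 0], [0, 0, -150, 0, 0, 0]]]'

```text
time: 4.9
tool_pos: [0.4552, -0.3965, 0.1594]
tool_rot: [0.004, 0.986, 0.168, 0.002]
contact_force: [1.5, -0.3, -0.5]
gripper_width: 0.169
grasp_force: 58.8
```

>>> play_rows --steps '[[[176, -208, -5, 0, 0, 16.6], [176, -208, -5, 0, 0, 16.6], [176, -208, -5, 0, 0, 16.6], [176, -208, -5, 0, 0, 16.6], [176, -208, -5, 0, 0, 16.6], [176, -208, -5, 0, 0, 16.6], [176, -208, -5, 0, 0, 16.6], [176, -208, -5, 0, 0, 16.6], [176, -208, -5, 0, 0, 16.6]]]'

```text
time: 5.65
tool_pos: [0.5494, -0.1381, 0.1566]
tool_rot: [-0.001, 1.0, 0.026, -0.002]
contact_force: [0.3, -0.2, -0.7]
gripper_width: 0.166
grasp_force: 58.9
```

>>> play_rows --steps '[[[107, -240, 10, 0, 0, 17], [107, -240, 10, 0, 0, 17], [107, -240, 10, 0, 0, 17], [107, -240, 10, 0, 0, 17], [107, -240, 10, 0, 0, 17], [107, -240, 10, 0, 0, 17], [107, -240, 10, 0, 0, 17], [107, -240, 10, 0, 0, 17], [107, -240, 10, 0, 0, 17], [107, -240, 10, 0, 0, 17]]]'

```text
time: 6.48
tool_pos: [0.645, 0.1033, 0.1479]
tool_rot: [0.001, 0.992, -0.125, -0.001]
contact_force: [-0.2, -0.8, -0.8]
gripper_width: 0.168
grasp_force: 58.9
```

```bash
python3 - <<'E'
from plan import *
im,d,K,T=grab('wrist'); cv2.imwrite('pics/w2.png',im)
plan((644,105,8.5,-103.9))
E
```

```text
t 6.53 at [645.1 103.1 148.3] w 0.16758502851354437 F 58.94955039024353
(644, 105, 8.5, -103.9) -> [-1.4, -1.7, 139.8] [0.1, 0.1, -0.5] rows>= 3.4
```

View pics/w2.png

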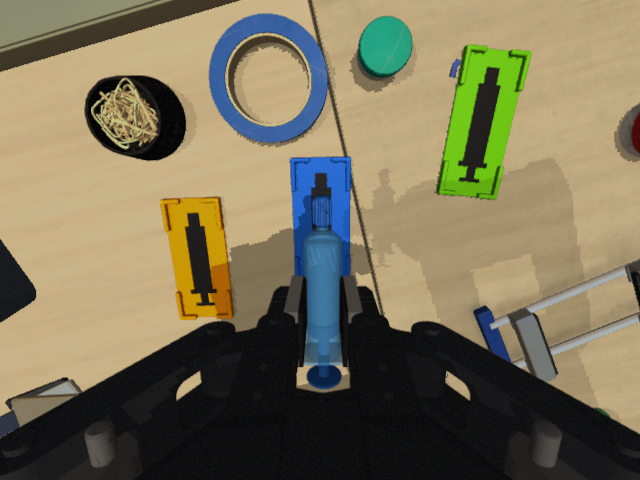

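The blue syringe hangs level in the pads at (322,290), lined up with the blue cradle. I'll lower, open and lift.

>>> play_rows --steps '[[[-1, -1, 40, 0, 0, -0.3], [-1, -1, 80, 0, 0, -0.3], [-1, -1, 115, 0, 0, -0.3], [-1, -1, 130, 0, 0, -0.3], [-1, -1, 137, 0, 0, -0.3], [-1, -1, 140, 0, 0, -0.3], [-1, -1, 140, 0, 0, -0.3], [-1, -1, 140, 0, 0, -0.3]]]'

```text
time: 7.2
tool_pos: [0.647, 0.1061, 0.012]
tool_rot: [-0.0, 0.993, -0.121, 0.002]
contact_force: [-0.4, 0.7, 0.3]
gripper_width: 0.17
grasp_force: 58.8
```

>>> play_rows --steps '[[[0, 0, 0, 0, 0, 0], [0, 0, 0, 0, 0, 0], [0, 0, 0, 0, 0, 0], [0, 0, 0, 0, 0, 0], [0, 0, 0, 0, 0, 0], [0, 0, 0, 0, 0, 0], [0, 0, -20, 0, 0, 0], [0, 0, -50, 0, 0, 0], [0, 0, -80, 0, 0, 0], [0, 0, -120, 0, 0, 0], [0, 0, -140, 0, 0, 0], [0, 0, -140, 0, 0, 0]]]' --claw 0

```text
time: 8.2
tool_pos: [0.6489, 0.1066, 0.1572]
tool_rot: [-0.001, 0.993, -0.121, 0.006]
contact_force: [0.2, -0.1, 1.0]
gripper_width: 0.501
grasp_force: 0.0
```

```bash
python3 - <<'E'
from plan import *
im,d,K,T=grab('wrist'); cv2.imwrite('pics/w3.png',im)
plan((619,-303,150,-90.6),(619,-303,4,-90.6),(619,-303,150,-90.6),(690,-40,150,-110.2),(690,-40,8,-110.2))
E
```

```text
t 8.25 at [647.2 106.5 153.6] w 0.4981570000800269 F 0.0
(619, -303, 150, -90.6) -> [71.2, 404.2, 3.3] [-0.1, -0.4, -13.3] rows>= 9.8
(619, -303, 4, -90.6) -> [0.0, 0.0, 146.0] [0.0, 0.0, 0.0] rows>= 3.5
(619, -303, 150, -90.6) -> [0.0, 0.0, -146.0] [0.0, 0.0, 0.0] rows>= 3.5
(690, -40, 150, -110.2) -> [68.2, -263.7, 0.0] [0.0, 0.0, 19.6] rows>= 6.5
(690, -40, 8, -110.2) -> [0.0, 0.0, 142.0] [0.0, 0.0, 0.0] rows>= 3.4
```

View pics/w3.png

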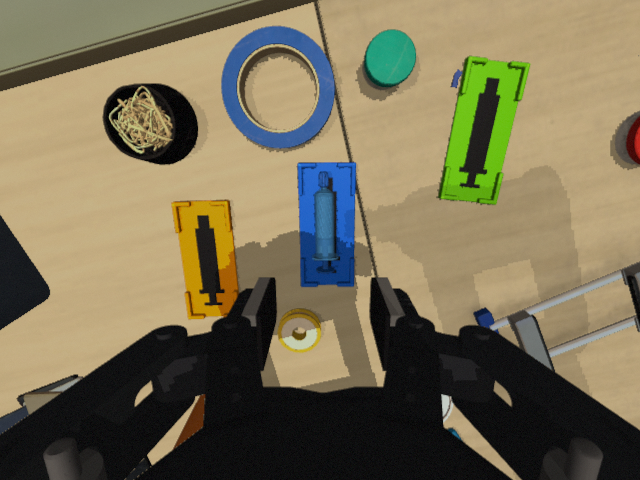

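The blue syringe lies inside its rims at (326,220). Green is next.

>>> play_rows --steps '[[[71, 404, 0, 0, 0, -13.3], [71, 404, 0, 0, 0, -13.3], [71, 404, 0, 0, 0, -13.3], [71, 404, 0, 0, 0, -13.3], [71, 404, 0, 0, 0, -13.3], [71, 404, 0, 0, 0, -13.3], [71, 404, 0, 0, 0, -13.3], [71, 404, 0, 0, 0, -13.3], [71, 404, 0, 0, 0, -13.3], [71, 404, 0, 0, 0, -13.3], [71, 404, 0, 0, 0, -13.3], [71, 404, 0, 0, 0, -13.3]]]' --claw 1

```text
time: 9.25
tool_pos: [0.615, -0.3043, 0.1467]
tool_rot: [-0.001, 1.0, -0.007, -0.002]
contact_force: [1.4, 0.0, 0.1]
gripper_width: 0.999
grasp_force: 0.0
```

```bash
cat > wl.py <<'E'
from plan import *
def blob(lo,hi,z=.0085,mn=800):
    im,d,K,T=grab('wrist'); m=cv2.inRange(cv2.cvtColor(im,cv2.COLOR_BGR2HSV),np.array(lo),np.array(hi))
    N,l,s,ce=cv2.connectedComponentsWithStats(cv2.morphologyEx(m,cv2.MORPH_CLOSE,np.ones((7,7))))
    for k in range(1,N):
        if s[k,4]<mn: continue
        vs,us=np.where(l==k); P=np.array([plane(a,b,z,K,T)[:2] for a,b in zip(us,vs)])
        print(ce[k].round(),[np.round(q,1) for q in cv2.minAreaRect((P*1000).astype(np.float32))])
    return im
E
python3 - <<'E'
from wl import *
blob((35,110,50),(60,255,255)); plan((619,-303,4,-90.6))
E
```

```text
[ 18. 135.] [array([684.5, -60. ]), array([ 28.2, 115.6]), np.float64(74.5)]
[322. 220.] [array([ 619.1, -303.3]), array([22.8, 90.8]), np.float64(89.1)]
t 9.3 at [ 615.4 -302.7  146.9] w 1.005325939513197 F 0.0
(619, -303, 4, -90.6) -> [4.0, 0.6, 142.9] [-0.1, 0.2, -0.1] rows>= 3.4
```

>>> play_rows --steps '[[[3, 0, 60, 0, 0, 0], [3, 0, 100, 0, 0, 0], [3, 0, 125, 0, 0, 0], [3, 0, 141, 0, 0, 0], [3, 0, 141, 0, 0, 0], [3, 0, 141, 0, 0, 0]]]'

```text
time: 9.8
tool_pos: [0.6193, -0.3015, 0.0077]
tool_rot: [-0.001, 1.0, -0.005, -0.001]
contact_force: [0.5, 0.8, -0.6]
gripper_width: 0.998
grasp_force: 0.0
```

>>> play_rows --steps '[[[0, 0, 0, 0, 0, 0], [0, 0, 0, 0, 0, 0], [0, 0, 0, 0, 0, 0], [0, 0, 0, 0, 0, 0], [0, 0, 0, 0, 0, 0], [0, 0, 0, 0, 0, 0], [0, 0, 0, 0, 0, 0], [0, 0, 0, 0, 0, 0], [0, 0, 0, 0, 0, 0], [0, 0, 0, 0, 0, 0], [0, 0, 0, 0, 0, 0], [0, 0, 0, 0, 0, 0]]]' --claw -1

```text
time: 10.8
tool_pos: [0.6201, -0.3034, 0.0097]
tool_rot: [0.0, 1.0, -0.006, 0.001]
contact_force: [-1.8, 0.8, 5.5]
gripper_width: 0.156
grasp_force: 58.6
```

>>> play_rows --steps '[[[0, 0, -20, 0, 0, 0], [0, 0, -60, 0, 0, 0], [0, 0, -100, 0, 0, 0], [0, 0, -150, 0, 0, 0], [0, 0, -150, 0, 0, 0], [0, 0, -150, 0, 0, 0]]]'

```text
time: 11.3
tool_pos: [0.6221, -0.3046, 0.1644]
tool_rot: [0.003, 1.0, -0.006, 0.004]
contact_force: [-0.5, -0.3, -0.2]
gripper_width: 0.153
grasp_force: 58.4
```

>>> play_rows --steps '[[[68, -264, 0, 0, 0, 19.6], [68, -264, 0, 0, 0, 19.6], [68, -264, 0, 0, 0, 19.6], [68, -264, 0, 0, 0, 19.6], [68, -264, 0, 0, 0, 19.6], [68, -264, 0, 0, 0, 19.6], [68, -264, 0, 0, 0, 19.6], [68, -264, 0, 0, 0, 19.6], [68, -264, 0, 0, 0, 19.6], [68, -264, 0, 0, 0, 19.6]]]'

```text
time: 12.13
tool_pos: [0.6894, -0.0401, 0.156]
tool_rot: [0.0, 0.984, -0.176, -0.002]
contact_force: [0.3, -0.5, 0.8]
gripper_width: 0.152
grasp_force: 58.5
```

```bash
python3 - <<'E'
from wl import *
plan((690,-40,8,-110.2))
E
```

```text
t 12.13 at [689.4 -40.1 156. ] w 0.15175535160284737 F 58.450217843055725
(690, -40, 8, -110.2) -> [1.0, -0.5, 148.0] [0.1, 0.2, 0.0] rows>= 3.5
```

>>> play_rows --steps '[[[1, 0, 40, 0, 0, 0], [1, 0, 80, 0, 0, 0], [1, 0, 115, 0, 0, 0], [1, 0, 132, 0, 0, 0], [1, 0, 140, 0, 0, 0], [1, 0, 144, 0, 0, 0], [1, 0, 144, 0, 0, 0], [1, 0, 144, 0, 0, 0]]]'

```text
time: 12.8
tool_pos: [0.6922, -0.0412, 0.0154]
tool_rot: [0.0, 0.984, -0.176, 0.001]
contact_force: [-0.2, -0.4, -0.4]
gripper_width: 0.151
grasp_force: 58.4
```

>>> play_rows --steps '[[[0, 0, 0, 0, 0, 0], [0, 0, 0, 0, 0, 0], [0, 0, 0, 0, 0, 0], [0, 0, 0, 0, 0, 0], [0, 0, 0, 0, 0, 0], [0, 0, 0, 0, 0, 0], [0, 0, -20, 0, 0, 0], [0, 0, -50, 0, 0, 0], [0, 0, -80, 0, 0, 0], [0, 0, -120, 0, 0, 0], [0, 0, -140, 0, 0, 0], [0, 0, -140, 0, 0, 0]]]' --claw 0

```text
time: 13.8
tool_pos: [0.6953, -0.0406, 0.1626]
tool_rot: [-0.0, 0.984, -0.176, 0.006]
contact_force: [-0.0, -0.5, 0.8]
gripper_width: 0.504
grasp_force: 0.0
```

```bash
python3 - <<'E'
from plan import *
im,d,K,T=grab('wrist'); cv2.imwrite('pics/w4.png',im)
plan((540,-140,170,-111.8),(386,-235,140,-111.8),(386,-235,4,-111.8),(386,-235,170,-111.8),(520,0,170,-107),(638,221,150,-102.3))
E
```

```text
t 13.85 at [693.8 -40.3 159. ] w 0.497376755814746 F 0.0
(540, -140, 170, -111.8) -> [-109.7, 146.7, -12.0] [-0.1, -0.4, 1.6] rows>= 4.4
(386, -235, 140, -111.8) -> [-107.7, 145.4, 30.0] [0.0, 0.0, 0.0] rows>= 4.4
(386, -235, 4, -111.8) -> [0.0, 0.0, 136.0] [0.0, 0.0, 0.0] rows>= 3.3
(386, -235, 170, -111.8) -> [0.0, 0.0, -166.0] [0.0, 0.0, 0.0] rows>= 4.0
(520, 0, 170, -107) -> [37.1, -268.0, 0.0] [0.0, 0.0, -4.8] rows>= 6.5
(638, 221, 150, -102.3) -> [48.2, -245.8, 20.0] [0.0, 0.0, -4.7] rows>= 6.0
```

View pics/w4.png

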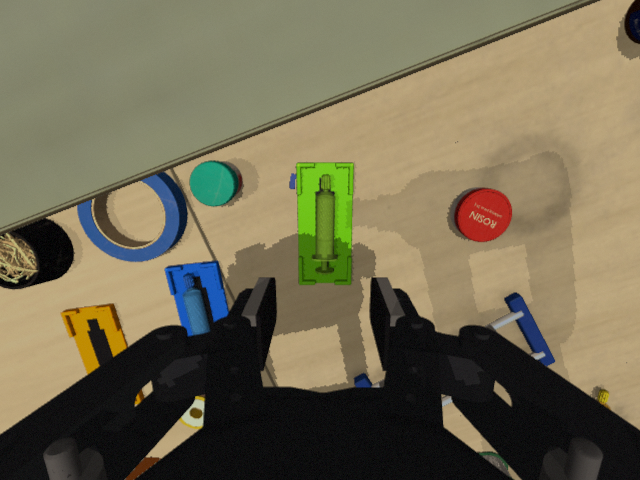

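The green syringe lies inside its rims at (325,225). The tin, with its red ROSIN lid, is at (483,214). Amber is next.

>>> play_rows --steps '[[[-100, 134, -12, 0, -0.4, 1.6], [-100, 134, -12, 0, -0.4, 1.6], [-100, 134, -12, 0, -0.4, 1.6], [-100, 134, -12, 0, -0.4, 1.6], [-217, 292, 18, 0, -0.4, 1.6], [-217, 292, 18, 0, -0.4, 1.6], [-217, 292, 18, 0, -0.4, 1.6], [-217, 292, 18, 0, -0.4, 1.6], [-217, 292, 18, 0, -0.4, 1.6], [-217, 292, 18, 0, -0.4, 1.6], [-217, 292, 18, 0, -0.4, 1.6], [-217, 292, 18, 0, -0.4, 1.6]]]' --claw 1

```text
time: 14.85
tool_pos: [0.3865, -0.2385, 0.1353]
tool_rot: [-0.001, 0.982, -0.19, -0.004]
contact_force: [-0.2, 0.6, 1.0]
gripper_width: 1.0
grasp_force: 0.0
```

```bash
python3 - <<'E'
from wl import *
im=blob((14,150,100),(32,255,255)); cv2.imwrite('pics/w5.png',im); plan((386,-235,4,-111.8))
E
```

```text
[320. 228.] [array([ 383.7, -235. ]), array([23. , 91.5]), np.float64(68.1)]
t 14.9 at [ 387.1 -238.4  135.7] w 1.0023188237173752 F 0.0
(386, -235, 4, -111.8) -> [-1.2, -2.7, 131.7] [0.0, 0.5, 0.0] rows>= 3.2
```

View pics/w5.png

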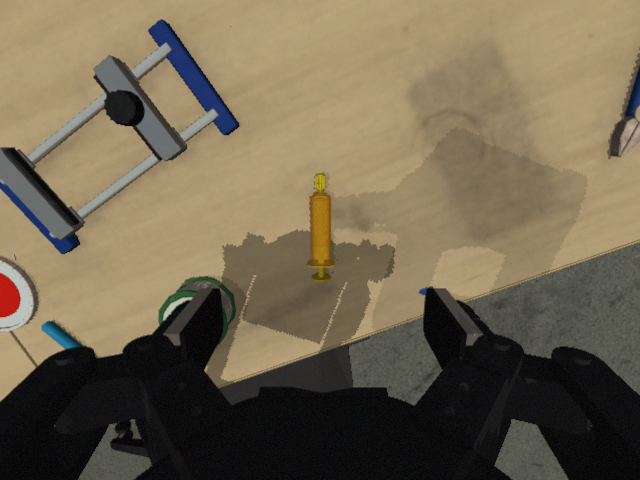

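The amber syringe at (320,228) is centred, and the spool at (197,310) and the vice are clear of the fingers. I'll grasp.

>>> play_rows --steps '[[[-3, -2, 60, 0, 0.4, 0], [-3, -2, 100, 0, 0.4, 0], [-3, -2, 120, 0, 0.4, 0], [-3, -2, 131, 0, 0.4, 0], [-3, -2, 131, 0, 0.4, 0], [-3, -2, 131, 0, 0.4, 0]]]'

```text
time: 15.4
tool_pos: [0.3849, -0.2356, 0.006]
tool_rot: [-0.0, 0.982, -0.189, -0.0]
contact_force: [-0.7, -0.5, 0.1]
gripper_width: 0.999
grasp_force: 0.0
```

>>> play_rows --steps '[[[0, 0, 0, 0, 0, 0], [0, 0, 0, 0, 0, 0], [0, 0, 0, 0, 0, 0], [0, 0, 0, 0, 0, 0], [0, 0, 0, 0, 0, 0], [0, 0, 0, 0, 0, 0], [0, 0, 0, 0, 0, 0], [0, 0, 0, 0, 0, 0], [0, 0, 0, 0, 0, 0], [0, 0, 0, 0, 0, 0], [0, 0, 0, 0, 0, 0], [0, 0, 0, 0, 0, 0]]]' --claw -1

```text
time: 16.4
tool_pos: [0.3844, -0.2361, 0.0063]
tool_rot: [0.0, 0.982, -0.189, 0.0]
contact_force: [-0.4, 0.6, 6.0]
gripper_width: 0.164
grasp_force: 58.8
```

>>> play_rows --steps '[[[0, 0, -20, 0, 0, 0], [0, 0, -60, 0, 0, 0], [0, 0, -100, 0, 0, 0], [0, 0, -140, 0, 0, 0], [0, 0, -170, 0, 0, 0], [0, 0, -170, 0, 0, 0], [0, 0, -170, 0, 0, 0]]]'

```text
time: 16.98
tool_pos: [0.385, -0.2366, 0.1778]
tool_rot: [0.001, 0.982, -0.189, 0.002]
contact_force: [-0.6, 0.4, -0.2]
gripper_width: 0.162
grasp_force: 58.9
```

>>> play_rows --steps '[[[37, -268, 0, 0, 0, -4.8], [37, -268, 0, 0, 0, -4.8], [37, -268, 0, 0, 0, -4.8], [37, -268, 0, 0, 0, -4.8], [37, -268, 0, 0, 0, -4.8], [37, -268, 0, 0, 0, -4.8], [37, -268, 0, 0, 0, -4.8], [37, -268, 0, 0, 0, -4.8], [37, -268, 0, 0, 0, -4.8]]]'

```text
time: 17.73
tool_pos: [0.5168, 0.0004, 0.1726]
tool_rot: [0.0, 0.989, -0.147, -0.002]
contact_force: [-0.0, -0.1, -0.1]
gripper_width: 0.165
grasp_force: 59.0
```

>>> play_rows --steps '[[[48, -246, 20, 0, 0, -4.7], [48, -246, 20, 0, 0, -4.7], [48, -246, 20, 0, 0, -4.7], [48, -246, 20, 0, 0, -4.7], [48, -246, 20, 0, 0, -4.7], [48, -246, 20, 0, 0, -4.7], [48, -246, 20, 0, 0, -4.7], [48, -246, 20, 0, 0, -4.7], [48, -246, 20, 0, 0, -4.7]]]'

```text
time: 18.48
tool_pos: [0.6352, 0.2189, 0.1537]
tool_rot: [0.001, 0.994, -0.108, -0.001]
contact_force: [0.3, -0.2, -0.0]
gripper_width: 0.17
grasp_force: 59.1
```

```bash
python3 - <<'E'
from wl import *
plan((638,221,12,-102.3))
E
```

```text
t 18.48 at [635.2 218.9 153.7] w 0.17025930074924792 F 59.050453305244446
(638, 221, 12, -102.3) -> [2.6, -2.9, 141.7] [0.1, 0.1, -0.1] rows>= 3.4
```

>>> play_rows --steps '[[[2, -2, 40, 0, 0, 0], [2, -2, 80, 0, 0, 0], [2, -2, 115, 0, 0, 0], [2, -2, 132, 0, 0, 0], [2, -2, 140, 0, 0, 0], [2, -2, 144, 0, 0, 0], [2, -2, 144, 0, 0, 0], [2, -2, 144, 0, 0, 0]]]'

```text
time: 19.15
tool_pos: [0.6397, 0.2216, 0.0136]
tool_rot: [-0.0, 0.994, -0.108, 0.002]
contact_force: [0.6, 0.8, 1.5]
gripper_width: 0.163
grasp_force: 59.0
```

>>> play_rows --steps '[[[0, 0, 0, 0, 0, 0], [0, 0, 0, 0, 0, 0], [0, 0, 0, 0, 0, 0], [0, 0, 0, 0, 0, 0], [0, 0, 0, 0, 0, 0], [0, 0, 0, 0, 0, 0], [0, 0, -20, 0, 0, 0], [0, 0, -50, 0, 0, 0], [0, 0, -80, 0, 0, 0], [0, 0, -120, 0, 0, 0], [0, 0, -140, 0, 0, 0], [0, 0, -140, 0, 0, 0]]]' --claw 0

```text
time: 20.15
tool_pos: [0.6421, 0.223, 0.1593]
tool_rot: [-0.002, 0.994, -0.107, 0.006]
contact_force: [0.8, 0.4, 0.4]
gripper_width: 0.495
grasp_force: 0.0
```

```bash
python3 - <<'E'
from plan import *
im,d,K,T=grab('wrist'); cv2.imwrite('pics/w6.png',im)
plan((653,-172,150,-60),(653,-172,6,-60),(653,-172,160,-60),(437,58,150,-60))
E
```

```text
t 20.2 at [640.5 222.6 155.8] w 0.5012031589210477 F 0.0
(653, -172, 150, -60) -> [96.4, 382.9, 5.3] [0.0, -0.4, -42.3] rows>= 9.5
(653, -172, 6, -60) -> [0.0, 0.0, 144.0] [0.0, 0.0, 0.0] rows>= 3.5
(653, -172, 160, -60) -> [0.0, 0.0, -154.0] [0.0, 0.0, 0.0] rows>= 3.7
(437, 58, 150, -60) -> [-72.1, -307.2, 10.0] [0.0, 0.0, 0.0] rows>= 7.6
```

View pics/w6.png

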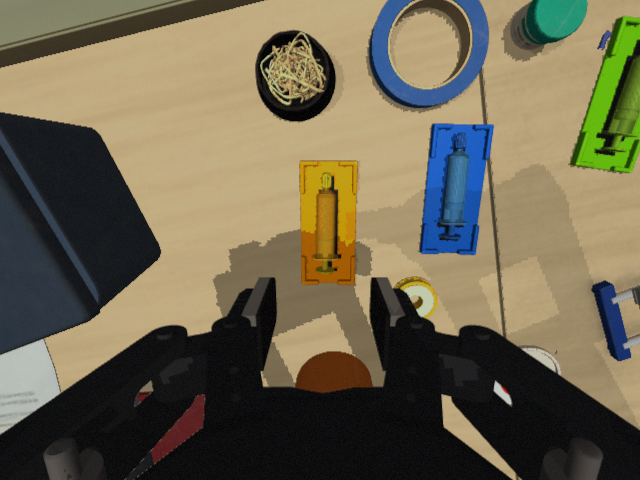

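The amber syringe is inside its rims at (327,222), and blue is still in place at (454,190). The tin is next.

>>> play_rows --steps '[[[96, 383, 4, 0, -0.4, -42], [96, 383, 4, 0, -0.4, -42], [96, 383, 4, 0, -0.4, -42], [96, 383, 4, 0, -0.4, -42], [96, 383, 4, 0, -0.4, -42], [96, 383, 4, 0, -0.4, -42], [96, 383, 4, 0, -0.4, -42], [96, 383, 4, 0, -0.4, -42], [96, 383, 4, 0, -0.4, -42], [96, 383, 4, 0, -0.4, -42], [96, 383, 4, 0, -0.4, -42], [96, 383, 4, 0, -0.4, -42]]]' --claw 1

```text
time: 21.2
tool_pos: [0.649, -0.1738, 0.1448]
tool_rot: [-0.002, 0.967, 0.255, -0.005]
contact_force: [1.3, 0.4, 0.1]
gripper_width: 1.003
grasp_force: 0.0
```

```bash
python3 - <<'E'
from wl import *
blob((0,160,60),(8,255,255),.018); blob((170,160,60),(180,255,255),.018); plan((653,-172,6,-60))
E
```

```text
[326. 219.] [array([ 654.4, -173.3]), array([47.1, 46.4]), np.float64(74.7)]
t 21.3 at [ 649.4 -171.6  145.5] w 1.0017144084989174 F 0.0
(653, -172, 6, -60) -> [4.0, 2.8, 139.5] [-0.3, 0.5, -0.3] rows>= 3.3
```

>>> play_rows --steps '[[[3, 2, 50, 0, 0.4, 0], [3, 2, 90, 0, 0.4, 0], [3, 2, 120, 0, 0.4, 0], [3, 2, 135, 0, 0.4, 0], [3, 2, 142, 0, 0.4, 0], [3, 2, 142, 0, 0.4, 0], [3, 2, 142, 0, 0.4, 0]]]'

```text
time: 21.88
tool_pos: [0.6544, -0.1729, 0.0073]
tool_rot: [-0.0, 0.967, 0.256, 0.001]
contact_force: [0.3, 0.4, 0.8]
gripper_width: 1.002
grasp_force: 0.0
```

>>> play_rows --steps '[[[0, 0, 0, 0, 0, 0], [0, 0, 0, 0, 0, 0], [0, 0, 0, 0, 0, 0], [0, 0, 0, 0, 0, 0], [0, 0, 0, 0, 0, 0], [0, 0, 0, 0, 0, 0], [0, 0, 0, 0, 0, 0], [0, 0, 0, 0, 0, 0], [0, 0, 0, 0, 0, 0], [0, 0, 0, 0, 0, 0], [0, 0, 0, 0, 0, 0], [0, 0, 0, 0, 0, 0]]]' --claw -1

```text
time: 22.88
tool_pos: [0.6546, -0.1738, 0.008]
tool_rot: [-0.0, 0.967, 0.256, 0.002]
contact_force: [0.4, 0.7, 6.6]
gripper_width: 0.515
grasp_force: 61.4
```

>>> play_rows --steps '[[[0, 0, -20, 0, 0, 0], [0, 0, -60, 0, 0, 0], [0, 0, -100, 0, 0, 0], [0, 0, -155, 0, 0, 0], [0, 0, -155, 0, 0, 0], [0, 0, -155, 0, 0, 0], [0, 0, -155, 0, 0, 0]]]'

```text
time: 23.47
tool_pos: [0.6535, -0.1737, 0.1616]
tool_rot: [-0.0, 0.967, 0.256, 0.001]
contact_force: [0.1, 0.2, -0.6]
gripper_width: 0.521
grasp_force: 61.2
```

>>> play_rows --steps '[[[-72, -307, 10, 0, 0, 0], [-72, -307, 10, 0, 0, 0], [-72, -307, 10, 0, 0, 0], [-72, -307, 10, 0, 0, 0], [-72, -307, 10, 0, 0, 0], [-72, -307, 10, 0, 0, 0], [-72, -307, 10, 0, 0, 0], [-72, -307, 10, 0, 0, 0], [-72, -307, 10, 0, 0, 0], [-72, -307, 10, 0, 0, 0], [-72, -307, 10, 0, 0, 0]]]'

```text
time: 24.38
tool_pos: [0.4378, 0.0575, 0.1494]
tool_rot: [-0.001, 0.967, 0.256, -0.001]
contact_force: [-1.0, 0.5, -1.0]
gripper_width: 0.516
grasp_force: 61.3
```

```bash
python3 - <<'E'
from wl import *
im=grab('wrist')[0]; cv2.imwrite('pics/w7.png',im); plan((437,58,10,-60))
E
```

```text
t 24.43 at [438.3  57.3 149.8] w 0.5186106499187109 F 61.3489043712616
(437, 58, 10, -60) -> [-0.6, -0.8, 139.8] [-0.2, 0.1, -0.4] rows>= 3.4
```

View pics/w7.png

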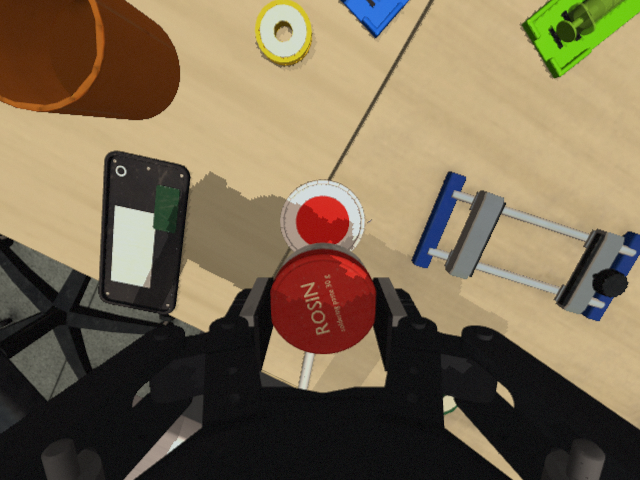

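The tin is held level at (322,302), just above the dish at (322,220). I'll lower and release.

>>> play_rows --steps '[[[0, 0, 40, 0, 0, 0], [0, 0, 80, 0, 0, 0], [0, 0, 110, 0, 0, 0], [0, 0, 128, 0, 0, 0], [0, 0, 135, 0, 0, 0], [0, 0, 138, 0, 0, 0], [0, 0, 138, 0, 0, 0], [0, 0, 138, 0, 0, 0]]]'

```text
time: 25.1
tool_pos: [0.44, 0.0577, 0.0144]
tool_rot: [-0.001, 0.967, 0.256, 0.001]
contact_force: [0.6, -0.0, 0.0]
gripper_width: 0.518
grasp_force: 61.4
```

>>> play_rows --steps '[[[0, 0, 0, 0, 0, 0], [0, 0, 0, 0, 0, 0], [0, 0, 0, 0, 0, 0], [0, 0, 0, 0, 0, 0], [0, 0, 0, 0, 0, 0], [0, 0, 0, 0, 0, 0], [0, 0, -20, 0, 0, 0], [0, 0, -50, 0, 0, 0], [0, 0, -80, 0, 0, 0], [0, 0, -120, 0, 0, 0], [0, 0, -180, 0, 0, 0], [0, 0, -180, 0, 0, 0]]]' --claw 0.6

```text
time: 26.1
tool_pos: [0.4408, 0.0576, 0.1992]
tool_rot: [0.0, 0.967, 0.256, 0.004]
contact_force: [0.6, 1.6, -0.3]
gripper_width: 0.804
grasp_force: 0.0
```

```bash
python3 - <<'E'
from wl import *
im=grab('wrist')[0]; im2=grab('top')[0]
cv2.imwrite('pics/fin.png',np.hstack([cv2.resize(im,(400,300)),cv2.resize(im2[100:310,130:410],(400,300),interpolation=cv2.INTER_CUBIC)])); print(manip.state()['time'],manip.state()['tool_pos'])
E
```

```text
26.2 [0.44135842 0.05759499 0.19852924]
```

View pics/fin.png

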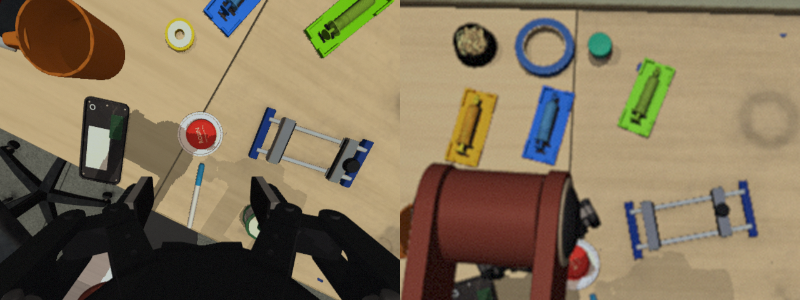

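The final view shows the tin upright inside the dish at (201,133) and all three syringes in their own cradles at (470,127), (547,125) and (646,95). The arm is clear of everything, so I'm handing in.

```bash
python3 -c "
from h import *
print(order.job_done())"
```

```text
the job is handed in; nothing more can be done
None
```

The job is handed in at 26 s: the blue, green and amber syringes each lie flat inside the rims of their own cradle, the red-lidded tin stands upright in the round dish, and the final pictures show the arm clear of everything.

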